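# Chock the bottom layer of resonator tubes in the V-cradle and lay the next tube on it

### The job

Two resonator tubes already lie in the wooden V-cradle. First chock the open side of that bottom layer: set the wooden wedge on the cradle's bed, across both bearers, with its sloping face pushed up snug against the outer tube, and let it go. Then take the third tube from the sloping rest and lay it gently (do not drop it) in the groove on top of the two, parallel to them and with its ends roughly level with theirs; the chock and the bottom tubes must stay snug in place, and the bottle, the parts tub and the roll of tape are left where they stand.

Things in the scene. Friction and masses are not known exactly. Their poses are not given: they have to be found in the camera images.
- cradle: Fixed wooden V-cradle: two bearers, 24 mm thick, at x = -55 and +55 mm, with a cork-lined lopsided V on top. Origin: centre of its underside, on the bench; x: along the tubes. V's root at y 68, z 35 mm; from it a steep cheek rises 60 degrees to +y (top z 74), and the long bed rises 5 degrees to -y (175 mm, open end at y -106, z 50). Bottom tubes' centres at (y, z) = (53, 64), (-2, 69) mm.
- groove_seat (a point): Point fixed to the cradle, with the cradle's axes: where the third tube's centre is when it lies home in the groove on top of the two bottom tubes (its axis along x). It is 114 mm above the bench. The tops of the tubes below are 17 to 20 mm under it, right beneath the fingers: hold the tube with fingertips at most 12 mm past its centre.
- chock_seat (a point): Point fixed to the cradle, with the cradle's axes: where the chock's grip point (chock_grip) is when the chock lies flat on the 5 degree bed, its slope just touching tube B, its x axis along the cradle's x, its +y towards the tubes. It is 106 mm above the bench. About 35 mm is then free between the rib and tube B, so open the fingers only a little there.
- rest: Fixed sloping rest holding the third tube: a board inclined 35 degrees, low end towards the robot (its -x), with two V saddles (60 mm either side of the tube's middle, 98 mm clear between them) and a foot stop at the low end (48 mm off the board). Base 210 x 110 mm. Origin: centre of its underside, on the bench. The tube's axis is 45 mm off the board; out of the board is (-sin 35, 0, cos 35).
- tube_a_mid (a point): Centre of tube A of the bottom layer, in the V's root against the cheek. All tubes: loose gold anodised resonators, 55 mm diameter, 180 mm long, about 0.17 kg, one end a dark mouth, the other plugged (either way round will do). x is the tube's axis; y and z turn as it rolls.
- tube_b_mid (a point): Centre of tube B, the outer tube of the bottom layer, touching tube A; its other side (cradle -y) is open until chocked. Loose, rolls easily. x is its axis.
- tube_c_mid (a point): Centre of the third tube, 125 mm above the bench, lying slanted at 35 degrees in the saddles of the sloping rest; x is its axis and points up the slope, away from the robot; z points square out of the board. 55 mm diameter, 180 mm long, about 0.17 kg, loose.
- chock_grip (a point): Centre of the yellow grip rib on top of the chock: 24 mm thick (y), 90 long (x), 44 high. Chock: loose hardwood wedge, 150 mm long (x), 76 deep (y), 0.26 kg, underside 58 mm below this point. The green 45 degree slope faces +y: toe 64 mm out along +y, slope 36 mm high, then a flat (22 mm below this point) 16 mm wide up to the rib. Back 12 mm behind this point. Front-heavy: grip firmly.
- polish_mid (a point): Centre of a white polish bottle, 60 mm diameter, 150 mm tall, upright, beyond the work. Bystander: leave it.
- tub: Blue parts tub, 130 x 170 x 70 mm, with fittings in it; origin under its centre. Bystander: leave it.
- tape: Roll of brown packing tape lying flat, 104 mm outside diameter, 48 mm high; origin under its centre, beyond the cradle. Bystander: leave it.

How it is judged:
On the way, in this order (a step that is already met when the one before it is completed fails the run):
1. the chock sits on both bearers, snug against the open side of the bottom layer, and is let go, while the third tube is not yet on the pile (y of tube_a_mid in the frame of cradle between 0.0479 and 0.0579 m and z of tube_a_mid in the frame of cradle between 0.0589 and 0.0689 m and z of tube_b_mid in the frame of cradle between 0.0637 and 0.0737 m and distance between tube_a_mid and tube_b_mid below 0.0635 m and x of tube_a_mid in the frame of cradle between -0.02 and 0.02 m and x of tube_b_mid in the frame of cradle between -0.02 and 0.02 m and y of tube_b_mid in the frame of chock_grip between 0.0704 and 0.0814 m and x of chock_grip in the frame of cradle between -0.025 and 0.025 m and z of chock_grip in the frame of cradle between 0.0997 and 0.1117 m and angle between the x axis of chock_grip and the x axis of cradle, either way round below 0.13 rad and angle between chock_grip's own z axis and vertical below 0.17 rad and contact force between the fingers and chock below 0.1 N and distance between tube_c_mid and tube_b_mid above 0.09 m), for 0.3 s.
2. the third tube lies in the groove on top of the chocked layer and is let go (y of tube_a_mid in the frame of cradle between 0.0479 and 0.0579 m and z of tube_a_mid in the frame of cradle between 0.0589 and 0.0689 m and z of tube_b_mid in the frame of cradle between 0.0637 and 0.0737 m and distance between tube_a_mid and tube_b_mid below 0.0635 m and x of tube_a_mid in the frame of cradle between -0.02 and 0.02 m and x of tube_b_mid in the frame of cradle between -0.02 and 0.02 m and y of tube_b_mid in the frame of chock_grip between 0.0704 and 0.0814 m and x of chock_grip in the frame of cradle between -0.025 and 0.025 m and z of chock_grip in the frame of cradle between 0.0997 and 0.1117 m and angle between the x axis of chock_grip and the x axis of cradle, either way round below 0.13 rad and angle between chock_grip's own z axis and vertical below 0.17 rad and y of tube_c_mid in the frame of cradle between 0.0217 and 0.0377 m and z of tube_c_mid in the frame of cradle between 0.1088 and 0.1188 m and x of tube_c_mid in the frame of cradle between -0.02 and 0.02 m and angle between the x axis of tube_c_mid and the x axis of cradle, either way round below 0.1 rad and contact force between the fingers and tube_c below 0.1 N), for 0.3 s.
At the end, for the whole second after the job is handed in: Chock flat on both bearers (within 25 mm of mid-cradle, 7 deg), face within 5 mm of tube B; A and B home in the V (5 mm), gap between them under 8 mm; third tube in the groove on top (8 mm across, 5 mm in height, 20 mm lengthwise, 6 deg); all let go and at rest (all of step 2 and linear speed of each of tube_a, tube_b, tube_c, chock below 0.02 m/s and contact force between the fingers and chock below 0.1 N); the robot touches nothing.
It fails at once if the third tube is dropped: it falls faster than 0.5 m/s (more than about 13 mm) out of the fingers (linear speed of tube_c above 0.5 m/s and contact force between the fingers and tube_c below 0.1 N).
It fails at once if the polish bottle is knocked over or pushed more than 30 mm (angle between polish_mid's own z axis and vertical above 0.5 rad or distance of polish_mid from where it was at the start of the episode above 0.03 m).
It fails at once if the parts tub is pushed more than 30 mm (distance of tub from where it was at the start of the episode above 0.03 m).
It fails at once if the roll of tape is pushed more than 30 mm (distance of tape from where it was at the start of the episode above 0.03 m).
It also fails if it takes over 61 s, if anything falls off the work surface, if the arm or the gripper's body presses on something with over 40 N, if the wrist force passes 120 N, or if a joint passes its speed limit or range.

### The arm

A 6-joint arm with a two-finger parallel gripper is mounted at the origin on the work surface. World frame = base frame: x ahead of the robot, y to its left, z up, the work surface at z = 0. Lengths are in m, angles in rad, forces in N, time in s.
With the tool pointing down it reaches from about 0.35 to 0.8 m from the base axis. Payload 7.3 kg.
Tool frame: the origin (TCP) lies between the finger pads; the fingertips stand 25 mm ahead of it and the grasp point (between the pads) lies 6 mm ahead of it (r.tip_extent is the distance from the TCP to the fingertips, in m); z points along the fingers, y is the direction in which the jaws open and shut (so a half turn about z gives the same grasp; the last joint's range is limited). The gripper opens to 85 mm and grips with 20 to 120 N. Pads are 22 mm wide; open, the fingers measure 114 mm over their backs; the gripper's body (76 mm by 85 mm) begins 54 mm behind the grasp point. The pads swing forward as they close: fully open they stand 13 mm farther back than shut.
Start: joints at [1.159, 0.342, 1.524, -0, 1.275, -0.146], TCP at [0.138, 0.507, 0.256] pointing down, gripper open.
Joint ranges: [-2.53, 2.53], [-0.77, 2.02], [0.04, 2.7], [-1, 4.14], [0.28, 2.66], [-3.11, 3.11]. Speed limits (rad/s): [2.57, 2.57, 3.14, 3.14, 3.14, 3.14].

### API

Orientations are given as a unit quaternion [x, y, z, w].
In Python, from workcell import r, command_gripper, optics gives the robot as it stands. The module is installed in compiled form; this text tells all that it offers. Calls block until the motion is done:
- r.reach(position, orientation): joint-space move of the TCP to a pose.
- r.move_straight(position, orientation=None, speed=0.15, max_force=None): straight line of the TCP; orientation=None keeps the orientation; speed is the mean speed in m/s. With max_force (N) it stops when the force on the tool has changed by that much, and returns True; else False.
- r.movej(angles): joint-space move.
- command_gripper(opening, force=None): finger opening in m; force is the grip in N (None keeps the last); returns when the fingers have stopped.
- r.hold(seconds).
- r.solve_ik(position, orientation): joint angles nearest the present ones, or None.
- r.read_state(): the state.
- optics.get_image(name): name is "side" or "top" or "wrist"; returns (picture, depth): 384x512x3 uint8, red, green, blue; 384x512 float32, m along the optical axis (not along the pixel's ray), 0 where there is no reading.
- optics.camera_model(name): a dict with "K" (3x3 intrinsics, pixels), "R" (3x3) and "t" (3): a world point X has camera coordinates R X + t; the wrist camera has in their place "tool_from_camera" (4x4, takes a point from camera to tool coordinates, whose origin is the TCP and whose axes are the flange's). Camera axes: x right, y down, z forward; pixel columns grow to the right and rows downward; lengths in m; the calibration is good to about 2 mm. A picture is of the moment at which its call begins: read the wrist's pose just before it. camera_model takes no time and is no camera call.
A pose or a line that the arm cannot do raises r.PlanningError and nothing moves.
- r.finish_job(): hands the job in, once; it reports no verdict.
The state is a dict: "time_s": time; "joint_positions": joint angles; "dq": joint speeds; "tau": joint torques, N m; "eef_pos": TCP position; "eef_rot": TCP orientation; "contact_force": force on the tool from outside, world axes, zero at the start; "torque": the same for the moment, N m; "grip_width": finger opening in m.
Only numpy, scipy, OpenCV 4.12 (cv2) and the standard library are available. Lean on these libraries where they do the work, as an engineer would, in place of code of your own. Each camera call takes 0.05 s, during which the arm holds its last target.

## Working session

There is one attempt and no reset: what is moved stays moved. The work goes in short steps, each a Python script; the robot and the scene stay as the last script left them, time stands still between calls to the robot, and variables do not carry over. Pictures are saved under pics/ and viewed, and the job is handed in when it is done.

```bash
mkdir -p pics; python3 - <<'E'
from workcell import r, command_gripper, optics
import cv2, numpy as np
for n in ["side","top","wrist"]:
    im,d=optics.get_image(n); cv2.imwrite(f"pics/{n}0.png",im[:,:,::-1]); np.savez(f"pics/{n}0.npz",im=im,d=d)
    print(n,{k:np.round(np.array(v),4).tolist() for k,v in optics.camera_model(n).items()})
s=r.read_state(); print(s["time_s"],s["eef_pos"],s["eef_rot"],r.tip_extent)
E
```

```text
side {'K': [[489.0756, 0.0, 262.9151], [0.0, 489.0756, 190.3499], [0.0, 0.0, 1.0]], 'R': [[-0.996, -0.0879, -0.0155], [-0.053, 0.7217, -0.6902], [0.0719, -0.6866, -0.7235]], 't': [0.627, 0.134, 1.144]}
top {'K': [[419.544, 0.0, 256.962], [0.0, 419.544, 201.9166], [0.0, 0.0, 1.0]], 'R': [[-0.123, -0.9924, -0.0046], [-0.9707, 0.1213, -0.2077], [0.2066, -0.0211, -0.9782]], 't': [0.0326, 0.6197, 1.0569]}
wrist {'K': [[270.6456, 0.0, 254.7234], [0.0, 270.6456, 195.9852], [0.0, 0.0, 1.0]], 'tool_from_camera': [[-0.0009, -0.9627, -0.2704, 0.0692], [1.0, -0.0006, -0.0009, -0.0009], [0.0007, -0.2704, 0.9627, -0.1175], [0.0, 0.0, 0.0, 1.0]]}
0.15 [0.13776479 0.50633373 0.2557973 ] [ 1.32501571e-01  9.91182633e-01 -5.44928193e-04 -1.59969622e-04] 0.025
```

View pics/side0.png

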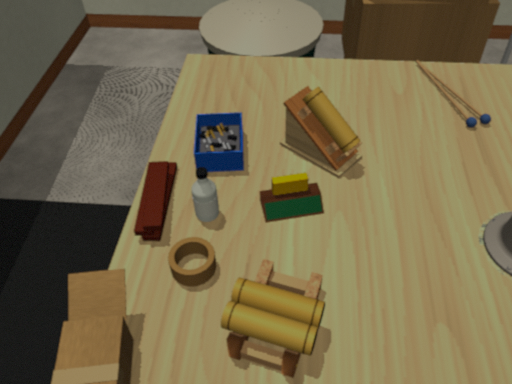

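View pics/top0.png

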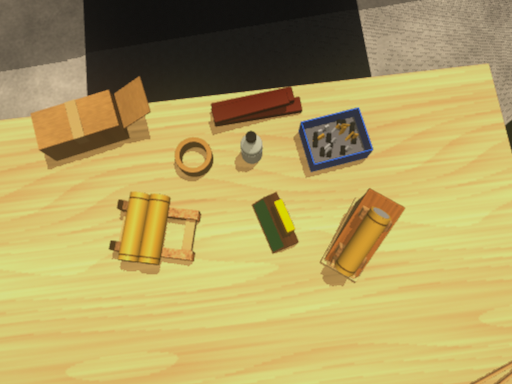

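View pics/wrist0.png

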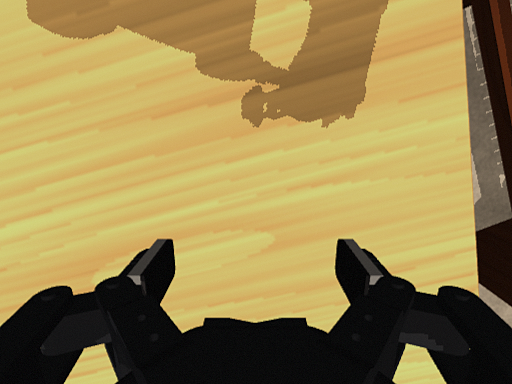

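The side and top views show all the objects. In the top view:
- Cradle with two tubes at about (155,230), open side to the right.
- Chock at (275,222), with the green slope facing left towards the cradle.
- Rest with tube C at (363,240).
- Tub at (335,138), bottle at (251,148) and tape at (193,157).

I'll merge the point clouds from both views next.

```bash
cat > h.py <<'E'
import numpy as np, cv2
from workcell import r, command_gripper, optics
def cloud(name,im,d):
    m=optics.camera_model(name); K=np.array(m["K"])
    v,u=np.indices(d.shape); c=np.stack([(u-K[0,2])/K[0,0]*d,(v-K[1,2])/K[1,1]*d,d],-1)
    return c
def world(name,im,d):
    m=optics.camera_model(name); return (cloud(name,im,d)-np.array(m["t"]))@np.array(m["R"])
def load(n,k=0):
    z=np.load(f"pics/{n}{k}.npz"); return z["im"],z["d"]
E
python3 - <<'E'
from h import *
for n in ["top","side"]:
    im,d=load(n); W=world(n,im,d); ok=d>0
    t=ok&(abs(W[...,2])<.01); print(n,"table z",np.median(W[t][:,2]))
    hsv=cv2.cvtColor(im,cv2.COLOR_RGB2HSV)
    # height picture
    h=np.clip(W[...,2]*255/0.2,0,255).astype(np.uint8); cv2.imwrite(f"pics/h_{n}.png",cv2.resize(cv2.applyColorMap(h,2),(800,600)))
    reg={"cradle":(105,185,205,270),"chock":(250,190,300,255),"rest":(318,185,408,285)} if n=="top" else {"cradle":(215,255,330,372),"chock":(255,170,330,222),"rest":(278,82,365,175)}
    for k,(a,b,c,e) in reg.items():
        w=W[b:e,a:c].reshape(-1,3); o=(w[:,2]>.012)&(w[:,2]<.25)
        w=w[o]; print(k,len(w),w.min(0).round(3),w.max(0).round(3),np.median(w,0).round(3))
E
```

```text
top table z -0.0015173028691266844
cradle 4125 [0.488 0.117 0.012] [0.686 0.356 0.101] [0.581 0.243 0.083]
chock 1364 [ 0.49  -0.139  0.012] [ 0.647 -0.039  0.085] [ 0.565 -0.091  0.034]
rest 3630 [ 0.385 -0.399  0.012] [ 0.607 -0.207  0.198] [ 0.498 -0.292  0.131]
side table z 0.00022839869596751606
cradle 7719 [0.486 0.107 0.012] [0.729 0.355 0.101] [0.585 0.274 0.082]
chock 1972 [ 0.47  -0.213  0.012] [ 0.648 -0.034  0.084] [ 0.57  -0.091  0.036]
rest 4269 [ 0.384 -0.399  0.012] [ 0.609 -0.122  0.2  ] [ 0.505 -0.279  0.099]
```

```bash
python3 - <<'E'
from h import *
im,d=load("top"); 
cv2.imwrite("pics/topz.png",cv2.resize(im[180:290,100:410,::-1],(800,284),interpolation=cv2.INTER_CUBIC))
im,d=load("side"); 
cv2.imwrite("pics/sidez.png",cv2.resize(im[80:372,205:375,::-1],(349,600),interpolation=cv2.INTER_CUBIC))
E
```

```text
(no output)
```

View pics/topz.png

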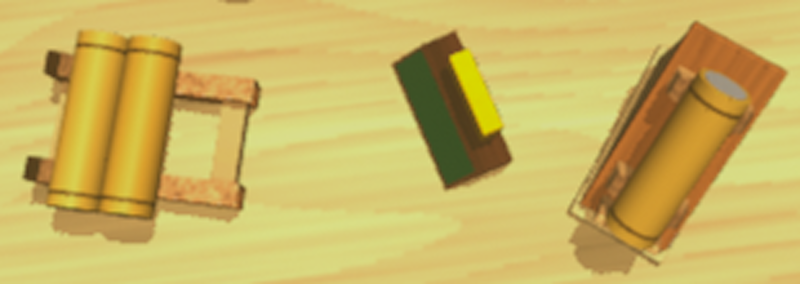

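View pics/sidez.png

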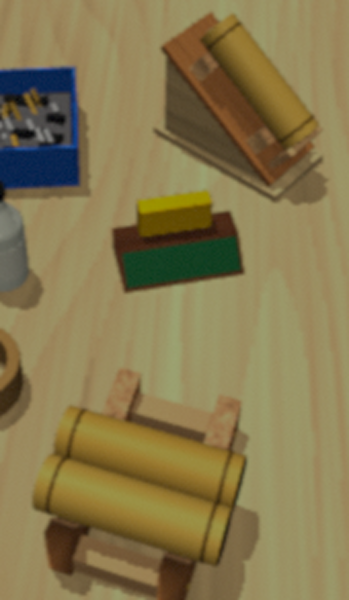

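```bash
cat >> h.py <<'E'
from scipy.optimize import least_squares
R0=.0275
def axdist(P,c,u):
    q=P-c; return np.linalg.norm(q-np.outer(q@u,u),axis=1)
def fitcyl(P,c0,u0,trim=.004):
    u0=np.array(u0)/np.linalg.norm(u0); e1=np.cross(u0,[.3,.9,.1]); e1/=np.linalg.norm(e1); e2=np.cross(u0,e1)
    def un(p):
        u=u0+p[2]*e1+p[3]*e2; u/=np.linalg.norm(u); return np.array(c0)+p[0]*e1+p[1]*e2,u
    s=least_squares(lambda p: axdist(P,*un(p))-R0,np.zeros(4),loss="soft_l1",f_scale=.001)
    c,u=un(s.x); res=axdist(P,c,u)-R0; t=(P-c)@u; t=t[abs(res)<trim]
    a,b=np.percentile(t,[.3,99.7]); return c+u*(a+b)/2,u,b-a,np.sqrt(np.mean(res[abs(res)<trim]**2)),len(t)
E
python3 - <<'E'
from h import *
out={}
for n in ["top","side"]:
    im,d=load(n); W=world(n,im,d); hsv=cv2.cvtColor(im,cv2.COLOR_RGB2HSV)
    z=W[...,2]; x=W[...,0]; y=W[...,1]
    print(n)
    reg=(d>0)&(x>.47)&(x<.7)&(y>.1)&(y<.37)&(z>.066)
    P=W[reg]
    # split: iterate
    cA=np.array([.58,.285,.064]); cB=np.array([.585,.232,.069]); u=np.array([1,-.07,0.]);u/=np.linalg.norm(u)
    uA=uB=u
    for it in range(6):
        dA=abs(axdist(P,cA,uA)-R0); dB=abs(axdist(P,cB,uB)-R0)
        k=.02 if it<2 else .006
        PA=P[(dA<dB)&(dA<k)]; PB=P[(dB<=dA)&(dB<k)]
        rA=fitcyl(PA,cA,uA); rB=fitcyl(PB,cB,uB); cA,uA=rA[:2]; cB,uB=rB[:2]
    for r_ in (rA,rB): print([np.round(q,4) for q in r_], "yaw",np.arctan2(r_[1][1],r_[1][0]).round(4))
    print("dist",np.linalg.norm((cA-cB)[1:]))
    # tube C
    reg=(d>0)&(x>.37)&(x<.62)&(y>-.41)&(y<-.19)&(z>.05)
    P=W[reg]; ps=np.deg2rad(-30); uC=np.array([np.cos(.6)*np.cos(ps),np.cos(.6)*np.sin(ps),np.sin(.61)]); uC/=np.linalg.norm(uC); cC=np.array([.485,-.29,.125])
    gold=reg&(hsv[...,0]>17)&(hsv[...,0]<32)&(hsv[...,1]>110)
    P=W[gold]
    for it in range(6):
        k=.02 if it<3 else .006
        Q=P[abs(axdist(P,cC,uC)-R0)<k]; rC=fitcyl(Q,cC,uC); cC,uC=rC[:2]
    print("C",[np.round(q,4) for q in rC],"yaw",np.arctan2(uC[1],uC[0]),"pitch",np.rad2deg(np.arcsin(uC[2])))
    # chock
    reg=(d>0)&(x>.45)&(x<.67)&(y>-.17)&(y<-.02)&(z>.01)
    rib=reg&(z>.072)
    w=W[rib]; rect=cv2.minAreaRect((w[:,:2]*1000).astype(np.float32)); print("rib",len(w),rect,np.median(w[:,2]), np.percentile(w[:,2],[5,95]))
    w=W[reg]; 
    yl=reg&(hsv[...,0]>22)&(hsv[...,0]<35)&(hsv[...,1]>200)
    gr=reg&(hsv[...,0]>55)&(hsv[...,0]<95)
    w=W[gr]; c=w.mean(0); U,S,V=np.linalg.svd(w-c); nrm=V[2]*np.sign(V[2][2]); print("green",len(w),c.round(4),nrm.round(3),V[0].round(3),"ext",np.ptp((w-c)@V[0]))
    w=W[reg]; rect=cv2.minAreaRect((w[:,:2]*1000).astype(np.float32)); print("chock all",rect)
E
```

```text
top
[array([0.5943, 0.2879, 0.0624]), array([ 0.9707, -0.2401,  0.0041]), np.float64(0.1794), np.float64(0.0016), np.int64(1335)] yaw -0.2425
[array([0.5813, 0.2348, 0.0671]), array([ 0.9704, -0.2416,  0.0012]), np.float64(0.1795), np.float64(0.0016), np.int64(1430)] yaw -0.244
dist 0.05334705509325852
C [array([ 0.4735, -0.2851,  0.1211]), array([ 0.6525, -0.4947,  0.574 ]), np.float64(0.1873), np.float64(0.0014), np.int64(1515)] yaw -0.6486463668397282 pitch 35.03090486171706
rib 311 ((574.373046875, -108.920166015625), (89.95415496826172, 24.734811782836914), 15.985188484191895) 0.07810639108238142 [0.07469213 0.08163421]<stdin>:35: RuntimeWarning: Mean of empty slice.
  ret = um.true_divide(
Traceback (most recent call last):
ValueError: zero-size array to reduction operation maximum which has no identity
```

```bash
cat > m.py <<'E'
from h import *
def meas(n,k=0,do="ABCK"):
    o={}
    im,d=load(n,k); W=world(n,im,d); hsv=cv2.cvtColor(im,cv2.COLOR_RGB2HSV)
    z=W[...,2]; x=W[...,0]; y=W[...,1]; o["table"]=float(np.median(z[(d>0)&(abs(z)<.01)]))
    if "A" in do:
        P=W[(d>0)&(x>.47)&(x<.7)&(y>.1)&(y<.37)&(z>.066)&(z<.1)]
        cA=np.array([.594,.288,.064]); cB=np.array([.581,.235,.069]); uA=uB=np.array([.9707,-.24,0.])
        for it in range(5):
            dA=abs(axdist(P,cA,uA)-R0); dB=abs(axdist(P,cB,uB)-R0); kk=.01 if it<2 else .006
            rA=fitcyl(P[(dA<dB)&(dA<kk)],cA,uA); rB=fitcyl(P[(dB<=dA)&(dB<kk)],cB,uB); cA,uA=rA[:2]; cB,uB=rB[:2]
        o["A"]=rA;o["B"]=rB
    if "C" in do:
        reg=(d>0)&(x>.37)&(x<.62)&(y>-.41)&(y<-.19)&(z>.05)&(hsv[...,0]>15)&(hsv[...,0]<32)&(hsv[...,1]>100)
        P=W[reg]; cC=np.array([.4735,-.285,.123]);uC=np.array([.6525,-.4947,.574])
        for it in range(5):
            Q=P[abs(axdist(P,cC,uC)-R0)<(.01 if it<2 else .005)]; rC=fitcyl(Q,cC,uC); cC,uC=rC[:2]
        o["C"]=rC
    return o
E
python3 - <<'E'
from m import *
for n in ["top","side"]:
    o=meas(n); print(n,"table",round(o["table"],4))
    for k in "ABC": 
        q=o[k]; print(k,[np.round(v,4) for v in q],"yaw",np.arctan2(q[1][1],q[1][0]).round(4),"pitch",np.rad2deg(np.arcsin(q[1][2])).round(2))
    im,d=load(n); W=world(n,im,d); z=W[...,2];x=W[...,0];y=W[...,1]
    reg=(d>0)&(x>.47)&(x<.67)&(y>-.17)&(y<-.02)&(z>.012)
    w=W[reg&(z>.074)]; print("rib",len(w),cv2.minAreaRect((w[:,:2]*1000).astype(np.float32)),np.percentile(w[:,2],[5,50,95]))
    w=W[reg]; print("all",cv2.minAreaRect((w[:,:2]*1000).astype(np.float32)))
    g=im.astype(int); gr=reg&(g[...,1]>g[...,0]*1.3)
    w=W[gr]; c=w.mean(0); V=np.linalg.svd(w-c)[2]; print("green",len(w),c.round(4),V[2].round(3),V[0].round(3),np.ptp((w-c)@V[0]))
E
```

```text
top table -0.0015
A [array([0.5943, 0.2879, 0.0624]), array([ 0.9707, -0.2401,  0.0041]), np.float64(0.1794), np.float64(0.0016), np.int64(1335)] yaw -0.2425 pitch 0.24
B [array([0.5813, 0.2348, 0.0671]), array([ 0.9704, -0.2416,  0.0012]), np.float64(0.1795), np.float64(0.0016), np.int64(1430)] yaw -0.244 pitch 0.07
C [array([ 0.4736, -0.2851,  0.1212]), array([ 0.6519, -0.4949,  0.5745]), np.float64(0.1874), np.float64(0.0014), np.int64(1578)] yaw -0.6493 pitch 35.07
rib 304 ((574.3524780273438, -108.9603271484375), (89.95268249511719, 24.519508361816406), 15.6069917678833) [0.07507007 0.07816467 0.08164279]
all ((568.6373901367188, -88.43363189697266), (150.9075927734375, 67.41978454589844), 16.34193992614746)
green 374 [ 0.56   -0.0698  0.022 ] [ 0.195 -0.683 -0.704] [-0.961 -0.276  0.001] 0.1365376854673575
side table 0.0002
A [array([0.5923, 0.2854, 0.0638]), array([ 9.706e-01, -2.406e-01,  8.000e-04]), np.float64(0.1794), np.float64(0.0014), np.int64(2582)] yaw -0.243 pitch 0.05
B [array([0.5791, 0.2322, 0.0686]), array([ 0.9707, -0.2404,  0.0017]), np.float64(0.1795), np.float64(0.0014), np.int64(2323)] yaw -0.2427 pitch 0.1
C [array([ 0.472 , -0.287 ,  0.1226]), array([ 0.651 , -0.4944,  0.576 ]), np.float64(0.1869), np.float64(0.0018), np.int64(1376)] yaw -0.6496 pitch 35.17
rib 292 ((572.9326782226562, -109.48834991455078), (90.34384155273438, 27.56039047241211), 16.299388885498047) [0.07533864 0.07945274 0.0825522 ]
all ((566.9058837890625, -89.19092559814453), (151.1387176513672, 75.66952514648438), 15.427536010742188)
green 704 [ 0.5613 -0.0711  0.0231] [ 0.192 -0.664 -0.723] [0.961 0.278 0.   ] 0.14025300201654917
```

```bash
cat > g.py <<'E'
from m import *
from scipy.spatial.transform import Rotation as Rot
def frame(yaw): return np.array([np.cos(yaw),np.sin(yaw),0]),np.array([-np.sin(yaw),np.cos(yaw),0])
A=np.array([.5933,.2867,.064]);B=np.array([.5802,.2335,.069]); CY=-.243
ex,ey=frame(CY); ez=np.array([0,0,1.])
mid=(A+B)/2; ORG=mid-ey*.0255; ORG[2]=0   # cradle origin (x taken at tubes' mean mid)
def cr(x,y,z): return ORG+ex*x+ey*y+ez*z
def tocr(p): q=np.asarray(p)-ORG; return np.stack([q@ex,q@ey,q@ez],-1)
KY=.279; kx,ky=frame(KY); KG=np.array([.5737,-.1092,.058])
C=np.array([.4751,-.2878,.1243]); CYaw=-.6495
cu=np.array([np.cos(CYaw)*np.cos(.6109),np.sin(CYaw)*np.cos(.6109),np.sin(.6109)])
cy=np.array([-np.sin(CYaw),np.cos(CYaw),0]); cn=np.cross(cu,cy)
def q(x,y,z): return Rot.from_matrix(np.stack([x,y,z],1)).as_quat()
qK=q(-kx,ky,-ez)
t5=np.deg2rad(5); by=ey*np.cos(t5)-ez*np.sin(t5); bn=ey*np.sin(t5)+ez*np.cos(t5)
qB=q(-ex,by,-bn)          # chock flat on bed
qC=q(-cu,cy,-cn); qV=q(-ex,ey,-ez)
CS=cr(0,-.0744,.1059); GS=cr(0,.0297,.1138)
E
python3 - <<'E'
from g import *
print("ORG",ORG,"CS",CS,"GS",GS,"cn",cn)
for n,off in [("top",np.array([.001,.0012,-.0014])),("side",np.array([-.001,-.0012,0]))]:
    im,d=load(n); w=(world(n,im,d)-off)[d>0]; c=tocr(w)
    for lo,hi in [(-.10,-.045),]:
        s=c[(c[:,1]>lo)&(c[:,1]<hi)&(abs(c[:,0])<.1)&(c[:,2]>.038)&(c[:,2]<.06)]
        p=s[s[:,0]>0]; m_=s[s[:,0]<0]; print(n,len(s),np.percentile(p[:,0],[2,50,98]).round(4),np.percentile(m_[:,0],[2,50,98]).round(4),"ymin",c[(abs(abs(c[:,0])-.055)<.01)&(c[:,2]>.04)&(c[:,1]>-.13)&(c[:,1]<0),1].min())
        for yy in (-.09,-.06): print("bed z at",yy,np.median(s[abs(s[:,1]-yy)<.01][:,2]))
for nm,p,o in [("K",KG,qK),("Khi",KG+[0,0,.12],qK),("CS",CS,qB),("CShi",CS+ez*.1,qB),("C",C,qC),("Chi",C+cn*.12,qC),("GS",GS,qV),("GShi",GS+ez*.12,qV)]:
    s=r.solve_ik(p,o); print(nm,None if s is None else np.round(s,2))
E
```

```text
ORG [0.5806143  0.23534918 0.        ] CS [0.5627125  0.16313501 0.1059    ] GS [0.58776059 0.26417661 0.1138    ] cn [-0.45681109  0.34690953  0.81913211]
top 369 [0.0432 0.0547 0.0668] [-0.0667 -0.0549 -0.0435] ymin -0.10710667534850724
bed z at -0.09 0.048675295150433985
bed z at -0.06 0.04605629940984007
side 521 [0.0433 0.0548 0.0669] [-0.0663 -0.0545 -0.0428] ymin -0.10751285294868833
bed z at -0.09 0.0489927349730979
bed z at -0.06 0.04610200046540526
K [-0.32  0.67  1.58 -0.    0.89 -2.17]
Khi [-0.32  0.52  1.47 -0.    1.15 -2.17]
CS [ 0.19  0.63  1.5  -0.09  1.05 -1.09]
CShi [ 0.19  0.52  1.39 -0.08  1.27 -1.11]
C None
Chi [-0.71  0.08  2.14  0.11  0.31 -1.72]
GS [ 0.3   0.69  1.35 -0.    1.11 -1.02]
GShi [ 0.3   0.58  1.2  -0.    1.36 -1.02]
```

```bash
cat >> g.py <<'E'
def qCt(ph):  # tool tilted ph (deg) from vertical about jaw axis at the rest
    h=np.array([np.cos(CYaw),np.sin(CYaw),0]); a=np.deg2rad(ph); z=h*np.sin(a)-ez*np.cos(a); x=np.cross(cy,z); return q(x,cy,z),z
def qVt(ph):
    a=np.deg2rad(ph-35); z=ex*np.sin(a)-ez*np.cos(a); return q(np.cross(ey,z),ey,z),z
E
python3 - <<'E'
from g import *
for ph in (35,32,30,28,25,22,20,15):
    o,z=qCt(ph); row=[]
    for b in (.010,.014,.02,.04,.07,.1,.14): row.append(None if (s:=r.solve_ik(C-z*b,o)) is None else round(s[4],2))
    for up in (.05,.1,.15): row.append(None if (s:=r.solve_ik(C-z*.014+ez*up,o)) is None else round(s[4],2))
    o,z=qVt(ph); row.append("|")
    for up in (0,.1): row.append(None if (s:=r.solve_ik(GS-z*.014+ez*up,o)) is None else np.round(s,2).tolist())
    print(ph,row)
E
```

```text
35 [None, None, None, None, None, None, np.float64(0.36), None, np.float64(0.37), np.float64(0.52), '|', [0.3, 0.67, 1.33, -0.0, 1.13, -1.02], [0.3, 0.59, 1.21, -0.0, 1.35, -1.02]]
32 [None, None, None, None, None, np.float64(0.35), np.float64(0.45), np.float64(0.31), np.float64(0.46), np.float64(0.6), '|', [0.29, 0.69, 1.29, 0.03, 1.2, -1.05], [0.29, 0.61, 1.16, 0.03, 1.41, -1.04]]
30 [None, None, None, None, np.float64(0.34), np.float64(0.41), np.float64(0.52), np.float64(0.37), np.float64(0.51), np.float64(0.65), '|', [0.28, 0.71, 1.26, 0.05, 1.24, -1.06], [0.28, 0.63, 1.13, 0.04, 1.46, -1.05]]
28 [None, None, np.float64(0.29), np.float64(0.33), np.float64(0.4), np.float64(0.47), np.float64(0.58), np.float64(0.42), np.float64(0.57), np.float64(0.71), '|', [0.27, 0.73, 1.24, 0.06, 1.29, -1.07], [0.27, 0.64, 1.11, 0.06, 1.5, -1.06]]
25 [np.float64(0.36), np.float64(0.37), np.float64(0.38), np.float64(0.42), np.float64(0.49), np.float64(0.56), np.float64(0.66), np.float64(0.51), np.float64(0.65), np.float64(0.78), '|', [0.26, 0.75, 1.19, 0.09, 1.35, -1.09], [0.26, 0.67, 1.06, 0.08, 1.56, -1.07]]
22 [np.float64(0.44), np.float64(0.45), np.float64(0.47), np.float64(0.51), np.float64(0.58), np.float64(0.65), np.float64(0.75), np.float64(0.59), np.float64(0.73), np.float64(0.86), '|', [0.25, 0.78, 1.15, 0.11, 1.42, -1.1], [0.25, 0.7, 1.02, 0.11, 1.62, -1.08]]
20 [np.float64(0.5), np.float64(0.51), np.float64(0.52), np.float64(0.57), np.float64(0.63), np.float64(0.71), np.float64(0.8), np.float64(0.64), np.float64(0.78), np.float64(0.91), '|', [0.25, 0.8, 1.12, 0.12, 1.46, -1.11], [0.25, 0.72, 0.99, 0.12, 1.67, -1.08]]
15 [np.float64(0.64), np.float64(0.64), np.float64(0.66), np.float64(0.7), np.float64(0.77), np.float64(0.84), np.float64(0.94), np.float64(0.77), np.float64(0.9), np.float64(1.03), '|', [0.23, 0.84, 1.04, 0.16, 1.57, -1.12], [0.23, 0.77, 0.91, 0.16, 1.77, -1.09]]
```

```bash
cat >> g.py <<'E'
def wcloud(tag):
    s=r.read_state(); im,d=optics.get_image("wrist"); np.savez(f"pics/{tag}.npz",im=im,d=d); cv2.imwrite(f"pics/{tag}.png",im[:,:,::-1])
    T=np.array(optics.camera_model("wrist")["tool_from_camera"]); c=cloud("wrist",im,d)@T[:3,:3].T+T[:3,3]
    W=c@Rot.from_quat(s["eef_rot"]).as_matrix().T+s["eef_pos"]
    return im,d,c,W,s
E
python3 - <<'E'
from g import *
r.reach(KG+[0,0,.15],qK)
for i,op in enumerate((.085,.057,.028)):
    command_gripper(op)
    im,d,c,W,s=wcloud(f"w1_{i}")
    f=(d>0)&(abs(c[...,0])<.03)&(abs(c[...,1])<.06)&(c[...,2]>-.05)&(c[...,2]<.06)
    p=c[f]; print(op,s["grip_width"],r.tip_extent,len(p), np.percentile(p[:,2],[50,95,99,100]).round(4), np.percentile(abs(p[:,1]),[1,50,99]).round(4)) if len(p) else print("none")
    rib=(d>0)&(W[...,2]>.07)&(W[...,2]<.09)&(np.hypot(W[...,0]-KG[0],W[...,1]-KG[1])<.07)
    w=W[rib]; print(len(w),cv2.minAreaRect((w[:,:2]*1000).astype(np.float32)) if len(w) else 0,np.median(w[:,2]) if len(w) else 0)
print(s["time_s"],s["eef_pos"])
E
```

```text
0.085 0.08510736698203138 0.025 10623 [-0.0363  0.0037  0.0096  0.0135] [0.0054 0.0464 0.0598]
2319 ((569.2857055664062, -112.85963439941406), (89.06570434570312, 23.829370498657227), 16.613176345825195) 0.0796026896673315
0.057 0.05696757654265891 0.025 16561 [-0.0346  0.0051  0.0152  0.0214] [0.0075 0.0464 0.0594]
2315 ((569.2353515625, -112.7327880859375), (88.94023132324219, 24.071008682250977), 15.843900680541992) 0.0796569822492689
0.028 0.02802043424287732 0.025 17720 [-0.0332  0.0039  0.0169  0.0253] [0.0077 0.0374 0.0542]
2323 ((569.2095947265625, -112.7038803100586), (88.78018951416016, 24.038305282592773), 15.865633010864258) 0.07963970321074357
3.9167 [ 0.57369242 -0.10917526  0.20799423]
```

View pics/w1_1.png

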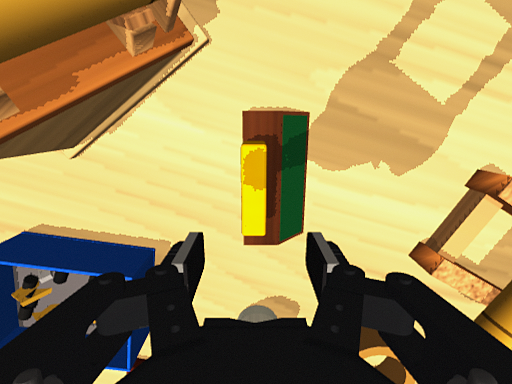

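```bash
python3 - <<'E'
from g import *
command_gripper(.055)
p=(KG*2+np.array([.5692,-.1127,.058]))/3
r.move_straight(np.array([p[0],p[1],.085]),qK,speed=.15)
st=r.move_straight(np.array([p[0],p[1],.0655]),qK,speed=.05,max_force=8); print("stop",st)
command_gripper(.015,force=90)
s=r.read_state(); print("w",s["grip_width"],s["eef_pos"],s["contact_force"].round(2),s["time_s"])
r.move_straight(np.array([p[0],p[1],.0655+.02]),qK,speed=.08)
r.move_straight(np.array([p[0],p[1],.22]),qK,speed=.2)
s=r.read_state(); print("w",s["grip_width"],s["contact_force"].round(2),s["torque"].round(2),s["time_s"])
im,d,c,W,s=wcloud("w2")
for n in ("side","top"):
    im,d=optics.get_image(n); cv2.imwrite(f"pics/{n}2.png",im[:,:,::-1]); np.savez(f"pics/{n}2.npz",im=im,d=d)
E
```

```text
stop False
w 0.022786198464770733 [ 0.57251559 -0.11051539  0.06598637] [ 0.23 -0.86  3.06] 6.2333
w 0.023114194295720716 [ 0.08  0.39 -3.14] [ 0.01 -0.02  0.06] 7.4583
```

View pics/w2.png

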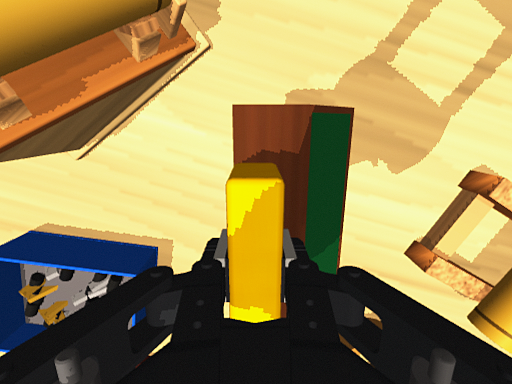

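View pics/side2.png

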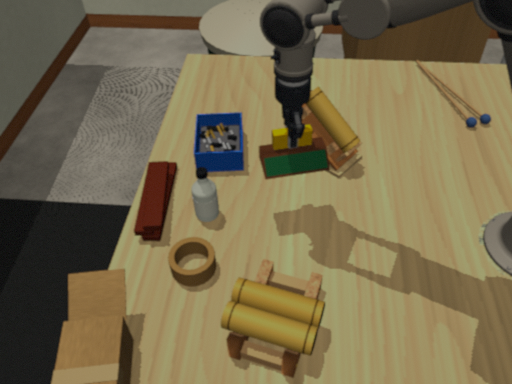

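The wrist view shows the yellow rib at cols 226–284, centred between the fingers. The chock body hangs level behind it, with the green slope on the cradle side. In the side view the chock is off the bench. I'll check its pose in the hand.

```bash
python3 - <<'E'
from g import *
im,d=load("w",2) if 0 else (lambda z:(z["im"],z["d"]))(np.load("pics/w2.npz"))
T=np.array(optics.camera_model("wrist")["tool_from_camera"]); c=cloud("wrist",im,d)@T[:3,:3].T+T[:3,3]
g=im.astype(int); yl=(d>0)&(g[...,0]>150)&(g[...,1]>120)&(g[...,2]<60)&(abs(c[...,1])<.03)&(c[...,2]<.0)
p=c[yl]; print("rib top",len(p),p.min(0).round(4),p.max(0).round(4),np.median(p,0).round(4)); m=np.median(p,0)
A_=np.c_[p[:,0],p[:,1],np.ones(len(p))]; print("plane z=",np.linalg.lstsq(A_,p[:,2],rcond=None)[0].round(4))
gr=(d>0)&(g[...,1]>g[...,0]*1.3)&(g[...,1]>g[...,2]*1.2)&(abs(c[...,0])<.1)&(c[...,2]<.07)
p=c[gr]; print("green",len(p),p.min(0).round(4),p.max(0).round(4)); cc=p.mean(0); print(np.linalg.svd(p-cc,full_matrices=False)[2][2])
# flat top brown at z~.03
br=(d>0)&(c[...,0]>.045)&(c[...,0]<.1)&(abs(c[...,1])<.03)&(c[...,2]>.015)&(c[...,2]<.045)&~gr
p=c[br]; print("flat",len(p),p.min(0).round(4),p.max(0).round(4),np.median(p[:,2])); A_=np.c_[p[:,0],p[:,1],np.ones(len(p))]; print(np.linalg.lstsq(A_,p[:,2],rcond=None)[0].round(4))
for n in("top","side"):
    im,d=load(n,2); W=world(n,im,d); s=np.array([.5725,-.1105,.22]);q_=W-s
    m_=(d>0)&(abs(q_[...,0])<.12)&(abs(q_[...,1])<.1)&(W[...,2]>.14)&(W[...,2]<.26)
    g=im.astype(int); gr=m_&(g[...,1]>g[...,0]*1.3)&(g[...,1]>g[...,2]*1.1); p=q_[gr]@np.stack([-kx,ky,-ez],1)
    print(n,len(p),p.min(0).round(3) if len(p) else 0,p.max(0).round(3) if len(p) else 0,p.mean(0).round(4) if len(p) else 0); 
    if len(p)>20: print(np.linalg.svd(p-p.mean(0),full_matrices=False)[2])
E
```

```text
rib top 7624 [-0.0194 -0.0125 -0.0605] [ 0.0475  0.0263 -0.0028] [ 0.0188 -0.0007 -0.0138]
plane z= [ 0.007  -0.0174 -0.0141]
green 5461 [-0.0408 -0.0303 -0.0725] [0.0735 0.0607 0.0642]
[ 0.01124335  0.78597517 -0.61815582]
flat 4885 [ 0.0451 -0.0126  0.015 ] [0.0777 0.0298 0.0332] 0.030145807128514612
[0.0434 0.0244 0.027 ]
top 160 [-0.067  0.033  0.034] [0.043 0.059 0.065] [0.0143 0.045  0.0472]
[[ 0.9741597  -0.15194528 -0.16710931]
 [ 0.22581246  0.67044979  0.70675725]
 [-0.00464997  0.72622979 -0.6874363 ]]
side 1117 [-0.068  0.026 -0.038] [0.073 0.062 0.066] [0.0016 0.0454 0.0479]
[[ 9.99997693e-01 -1.94362734e-03 -9.14221284e-04]
 [-2.00038939e-03 -6.87732210e-01 -7.25961711e-01]
 [-7.82259605e-04 -7.25961865e-01  6.87734511e-01]]
```

```bash
python3 - <<'E'
from g import *
T0=CS+bn*.008
r.reach(T0-by*.013+bn*.09,qB)
im,d,c,W,s=wcloud("w3"); print(s["time_s"],s["contact_force"].round(2),s["grip_width"])
r.move_straight(T0-by*.013+bn*.012,qB,speed=.1)
st=r.move_straight(T0-by*.013-bn*.006,qB,speed=.015,max_force=4)
s=r.read_state(); e=s["eef_pos"]-T0; print("down",st,"off along by,bn,x",e@by,e@bn,e@ex,s["contact_force"].round(2),s["torque"].round(2),s["time_s"])
for n in ("side","top"):
    im,d=optics.get_image(n); cv2.imwrite(f"pics/{n}3.png",im[:,:,::-1]); np.savez(f"pics/{n}3.npz",im=im,d=d)
E
```

```text
8.6583 [-0.12  0.17 -2.28] 0.023242607611418102
down True off along by,bn,x -0.012740166119486149 -0.0005111658979311897 0.00025664615769429753 [0.69 0.27 4.69] [-0.01 -0.   -0.04] 10.4667
```

View pics/w3.png

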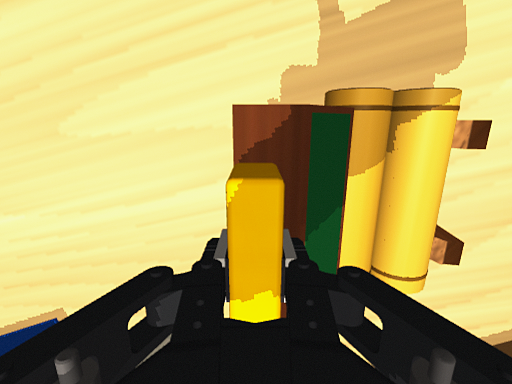

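View pics/side3.png

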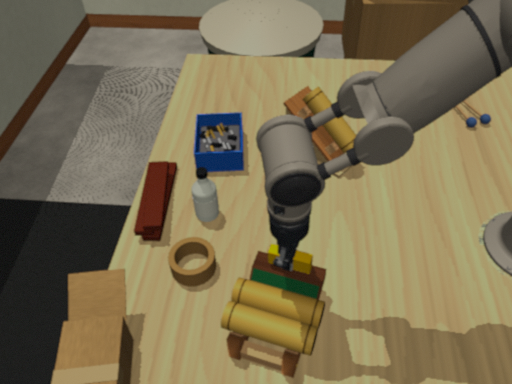

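Bed contact came within 0.5 mm of the prediction, and the side view shows the chock standing on the cradle behind tube B. Next I'll slide it up against the tube.

```bash
python3 - <<'E'
from g import *
T0=CS+bn*.008
s=r.read_state(); y0=(s["eef_pos"]-T0)@by
r.move_straight(T0+by*y0+bn*.0003,qB,speed=.02)
s=r.read_state(); print(s["contact_force"].round(2))
st=r.move_straight(T0+by*.005+bn*.0003,qB,speed=.012,max_force=2.5)
s=r.read_state(); e=s["eef_pos"]-T0; f=s["contact_force"]; print("slide",st,"by,bn,ex",e@by,e@bn,e@ex,"F by,bn",f@by,f@bn,s["torque"].round(2),s["time_s"])
E
```

```text
[-0.16 -1.06 -2.6 ]
slide True by,bn,ex -0.002957009725873352 -0.0005218972054014009 -0.00043332408131107437 F by,bn 0.09509852926938611 1.9545330078847618 [-0.07 -0.12  0.03] 11.7
```

```bash
python3 - <<'E'
from g import *
T0=CS+bn*.008
for tgt in (-.0015,-.0005,.0005,.0015,.003):
    st=r.move_straight(T0+by*tgt+bn*.0002,qB,speed=.01,max_force=5)
    s=r.read_state(); e=s["eef_pos"]-T0; f=s["contact_force"]; print(tgt,st,"by,bn",(e@by).round(4),(e@bn).round(4),"F by,bn,ex",(f@by).round(2),(f@bn).round(2),(f@ex).round(2),s["torque"].round(2),s["time_s"])
    if f@by<-4 or st: break
for n in ("side","top"):
    im,d=optics.get_image(n); cv2.imwrite(f"pics/{n}4.png",im[:,:,::-1]); np.savez(f"pics/{n}4.npz",im=im,d=d)
    o=meas(n,4,"A"); print(n,o["A"][0].round(4),o["B"][0].round(4),np.linalg.norm((o["A"][0]-o["B"][0])[1:]))
E
```

```text
-0.0015 True by,bn -0.0025 -0.0006 F by,bn,ex 0.31 4.77 0.64 [-0.1  -0.11 -0.09] 11.925
side [0.5925 0.2855 0.0639] [0.579  0.2323 0.0687] 0.05342883241276094
top [0.5532 0.2983 0.0623] [0.5507 0.2422 0.0673] 0.0562754236659095
```

```bash
python3 - <<'E'
from g import *
T0=CS+bn*.008
def rep(l):
    s=r.read_state(); e=s["eef_pos"]-T0; f=s["contact_force"]; print(l,"by,bn",(e@by).round(4),(e@bn).round(4),"F by,bn,ex",(f@by).round(2),(f@bn).round(2),(f@ex).round(2),s["torque"].round(2),s["time_s"]); return f
s=r.read_state(); y0=(s["eef_pos"]-T0)@by
r.move_straight(T0+by*y0+bn*.0012,qB,speed=.01); rep("lift")
for tgt in (-.0015,-.0005,.0005,.0015,.003):
    st=r.move_straight(T0+by*tgt+bn*.0012,qB,speed=.01,max_force=4)
    f=rep(("slide",tgt,st))
    if st or f@by<-3: break
E
```

```text
lift by,bn -0.003 0.0003 F by,bn,ex -2.48 -3.58 0.12 [-0.51  0.11 -0.03] 12.425
('slide', -0.0015, False) by,bn -0.0017 0.0007 F by,bn,ex -2.01 -4.67 -0.87 [-0.51  0.33  0.04] 12.675
('slide', -0.0005, False) by,bn -0.0005 0.0011 F by,bn,ex -1.89 -3.63 -0.87 [-0.44  0.42  0.11] 12.925
('slide', 0.0005, False) by,bn 0.0006 0.0012 F by,bn,ex -1.89 -4.42 -1.37 [-0.41  0.46  0.06] 13.175
('slide', 0.0015, False) by,bn 0.0016 0.0012 F by,bn,ex -2.33 -3.61 -0.11 [-0.38  0.39  0.12] 13.425
('slide', 0.003, False) by,bn 0.0031 0.0012 F by,bn,ex -2.66 -3.9 -2.16 [-0.44  0.41  0.09] 13.725
```

```bash
python3 - <<'E'
from g import *
im,d=optics.get_image("side"); cv2.imwrite("pics/side5.png",im[:,:,::-1]); np.savez("pics/side5.npz",im=im,d=d)
cv2.imwrite("pics/side5z.png",cv2.resize(im[220:372,200:345,::-1],(572,600),interpolation=cv2.INTER_CUBIC))
for k in (0,3,4,5):
    o=meas("side",k,"A"); print(k,[v.round(4).tolist() for v in (o["A"][0],o["A"][1],o["B"][0],o["B"][1])],"A cr",tocr(o["A"][0]).round(4),"B cr",tocr(o["B"][0]).round(4),o["A"][4],o["B"][4])
    im,d=load("side",k); W=world("side",im,d); g=im.astype(int)
    c=tocr(W); gr=(d>0)&(g[...,1]>g[...,0]*1.3)&(g[...,1]>g[...,2]*1.1)&(abs(c[...,0])<.1)&(abs(c[...,1]+.03)<.06)
    p=c[gr]; 
    if len(p)>20: print("green",len(p),p.mean(0).round(4),p.min(0).round(3),p.max(0).round(3),np.linalg.svd(p-p.mean(0),full_matrices=False)[2][2].round(3))
    # rib top/yellow
    yl=(d>0)&(g[...,0]>130)&(g[...,2]<40)&(abs(c[...,0])<.06)&(c[...,1]<-.05)&(c[...,1]>-.12)&(c[...,2]>.09)&(c[...,2]<.14)
    p=c[yl]; 
    if len(p)>20: print("rib",len(p),np.percentile(p,[1,50,99],axis=0).round(4))
E
```

```text
0 [[0.5923, 0.2854, 0.0638], [0.9706, -0.2406, 0.0008], [0.5791, 0.2322, 0.0686], [0.9707, -0.2404, 0.0017]] A cr [-0.0007  0.0514  0.0638] B cr [-0.0008 -0.0034  0.0686] 2582 2323
3 [[0.5924, 0.2855, 0.0639], [0.9708, -0.24, 0.0016], [0.5792, 0.2322, 0.0686], [0.971, -0.239, -0.0002]] A cr [-0.0006  0.0515  0.0639] B cr [-0.0007 -0.0034  0.0686] 2583 2326
green 821 [-0.0023 -0.0499  0.073 ] [-0.071 -0.061  0.059] [0.07  0.    0.375] [-0.    -1.    -0.008]
rib 219 [[-0.0432 -0.0945  0.1248]
 [-0.0196 -0.0827  0.1285]
 [ 0.0419 -0.0729  0.1318]]
4 [[0.5925, 0.2855, 0.0639], [0.9707, -0.2402, 0.0014], [0.579, 0.2323, 0.0687], [0.9705, -0.2413, 0.0009]] A cr [-0.0005  0.0516  0.0639] B cr [-0.0008 -0.0033  0.0687] 2590 2331
green 521 [-0.0035 -0.043   0.0754] [-0.071 -0.054  0.065] [ 0.069 -0.024  0.247] [-0.002 -0.999 -0.038]
rib 223 [[-0.0438 -0.084   0.1242]
 [-0.0203 -0.0729  0.1275]
 [ 0.0412 -0.0627  0.1313]]
5 [[0.593, 0.288, 0.0684], [0.9707, -0.2404, 0.0034], [0.5799, 0.2349, 0.0731], [0.9708, -0.2399, 0.0032]] A cr [-0.0006  0.0541  0.0684] B cr [-0.0006 -0.0006  0.0731] 2711 1813
green 366 [-0.0035 -0.0386  0.0802] [-0.071 -0.045  0.07 ] [ 0.069 -0.021  0.248] [-0.002  0.998 -0.061]
rib 226 [[-0.0432 -0.0788  0.1252]
 [-0.0199 -0.0667  0.1289]
 [ 0.0415 -0.0573  0.1321]]
```

View pics/side5z.png

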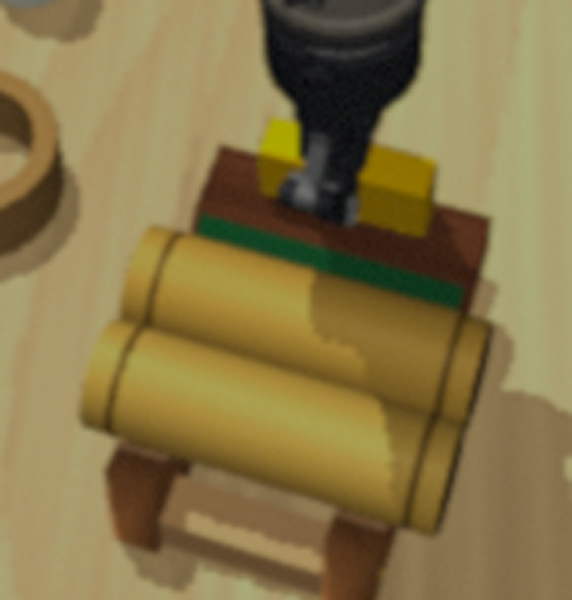

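The side view shows the tubes riding 4–5 mm up: A was pushed up the cheek by the wedge. I'll back off gently so they settle, then set the chock on the bed.

```bash
cat >> g.py <<'E'
T0=CS+bn*.008
def rep(l):
    s=r.read_state(); e=s["eef_pos"]-T0; f=s["contact_force"]; print(l,"by,bn",(e@by).round(4),(e@bn).round(4),"F by,bn,ex",(f@by).round(2),(f@bn).round(2),(f@ex).round(2),s["torque"].round(2),s["time_s"]); return f
def look(k):
    im,d=optics.get_image("side"); cv2.imwrite(f"pics/side{k}.png",im[:,:,::-1]); np.savez(f"pics/side{k}.npz",im=im,d=d)
    o=meas("side",k,"A"); print(k,"A cr",tocr(o["A"][0]).round(4),"B cr",tocr(o["B"][0]).round(4),"dirs",o["A"][1].round(3),o["B"][1].round(3))
    g=im.astype(int); c=tocr(world("side",im,d))
    yl=(d>0)&(g[...,0]>130)&(g[...,2]<40)&(abs(c[...,0])<.06)&(c[...,1]<-.05)&(c[...,1]>-.12)&(c[...,2]>.09)&(c[...,2]<.14)
    p=c[yl]; print("rib",len(p),np.percentile(p,[1,50,99],axis=0).round(4).tolist())
E
python3 - <<'E'
from g import *
r.move_straight(T0+by*-.002+bn*.0012,qB,speed=.012); rep("b1")
r.move_straight(T0+by*-.0055+bn*.0012,qB,speed=.012); rep("b2")
look(6)
E
```

```text
b1 by,bn -0.0021 0.0012 F by,bn,ex -2.23 -4.27 -1.19 [-0.47  0.41  0.15] 14.3417
b2 by,bn -0.0053 0.0016 F by,bn,ex 0.37 -1.98 0.88 [-0.09 -0.02 -0.09] 14.7833
6 A cr [-0.0005  0.0514  0.0638] B cr [ 0.0002 -0.0035  0.0686] dirs [ 0.971 -0.24  -0.001] [ 0.97  -0.241 -0.001]
rib 221 [[-0.0428, -0.0873, 0.1264], [-0.0194, -0.0758, 0.13], [0.0423, -0.0648, 0.1336]]
```

```bash
python3 - <<'E'
from g import *
r.move_straight(T0+by*-.0045+bn*.0010,qB,speed=.012); rep("a")
st=r.move_straight(T0+by*-.0042-bn*.002,qB,speed=.01,max_force=3); rep(("down",st))
s=r.read_state(); b=(s["eef_pos"]-T0)@bn
for t in (-.003,-.002,-.001):
    st=r.move_straight(T0+by*t+bn*b,qB,speed=.01,max_force=8); f=rep((t,st))
    if f@by<-2: break
look(7)
E
```

```text
a by,bn -0.0044 0.0011 F by,bn,ex -0.54 -2.44 0.1 [-0.21 -0.04 -0.09] 15.0833
('down', True) by,bn -0.004 -0.0005 F by,bn,ex -0.23 5.44 0.1 [-0.01  0.18 -0.02] 15.3583
(-0.003, False) by,bn -0.0029 -0.0005 F by,bn,ex -1.33 1.31 0.04 [-0.06  0.08 -0.04] 15.7083
(-0.002, False) by,bn -0.0025 -0.0005 F by,bn,ex -3.65 2.46 0.36 [-0.95  0.26 -0.06] 15.9583
7 A cr [-0.0007  0.0516  0.0639] B cr [ 0.     -0.0034  0.0687] dirs [ 0.971 -0.24   0.002] [ 0.971 -0.241  0.001]
rib 225 [[-0.0436, -0.0841, 0.1241], [-0.0197, -0.0729, 0.1277], [0.0424, -0.0627, 0.1313]]
```

```bash
python3 - <<'E'
from g import *
command_gripper(.036,force=40); f=rep("open"); s=r.read_state(); print(s["grip_width"])
r.hold(.3)
look(8)
p=s["eef_pos"]
r.move_straight(p+bn*.05,qB,speed=.08); rep("up")
r.move_straight(p+bn*.14,qB,speed=.2)
im,d,c,W,s=wcloud("w9"); look(9); print(s["time_s"])
cv2.imwrite("pics/side9z.png",cv2.resize(cv2.imread("pics/side9.png")[220:372,200:345],(572,600),interpolation=cv2.INTER_CUBIC))
w=tocr(W); g=im.astype(int)
rib=(d>0)&(w[...,2]>.12)&(w[...,2]<.14)&(w[...,1]<-.05)&(w[...,1]>-.1)&(abs(w[...,0])<.07); p=w[rib]; print("rib wrist",cv2.minAreaRect((p[:,:2]*1000).astype(np.float32)),np.median(p[:,2])); A_=np.c_[p[:,:2],np.ones(len(p))]; print(np.linalg.lstsq(A_,p[:,2],rcond=None)[0])
for nm,c0 in (("A",A),("B",B)):
    P=W[(d>0)&(W[...,2]>.07)&(W[...,2]<.1)]; P=P[abs(axdist(P,c0,ex)-R0)<.006]; f=fitcyl(P,c0,ex); print(nm,tocr(f[0]).round(4),f[1].round(3),f[2:])
E
```

```text
open by,bn -0.0016 -0.0006 F by,bn,ex 0.42 -0.51 -0.12 [ 0.04 -0.01 -0.01] 16.2917
0.03606828246232754
8 A cr [-0.0005  0.0514  0.0637] B cr [ 0.0002 -0.0035  0.0686] dirs [ 0.971 -0.24   0.001] [ 0.971 -0.24   0.   ]
rib 214 [[-0.0438, -0.0853, 0.1238], [-0.021, -0.0728, 0.1277], [0.0416, -0.0627, 0.1308]]
up by,bn -0.0017 0.049 F by,bn,ex 0.26 -0.04 -0.28 [ 0.03 -0.03  0.03] 17.4167
9 A cr [-0.0004  0.0514  0.0637] B cr [ 0.0001 -0.0035  0.0686] dirs [ 0.97  -0.241  0.   ] [ 0.971 -0.241 -0.001]
rib 408 [[-0.0431, -0.0844, 0.1234], [-0.0008, -0.0728, 0.1276], [0.0418, -0.0624, 0.1311]]
18.0167
rib wrist ((-3.407379150390625, -76.62421417236328), (23.904998779296875, 88.60517120361328), 89.81721496582031) 0.12747293691444853
[ 0.00382243 -0.08618544  0.12079096]
A [-0.0032  0.05    0.0634] [ 0.97  -0.242  0.   ] (np.float64(0.17853655480891134), np.float64(0.0006512848745052586), 8649)
B [-0.0042 -0.0041  0.0683] [ 0.971 -0.239 -0.   ] (np.float64(0.17665132700510272), np.float64(0.0009491106305056627), 8527)
```

View pics/w9.png

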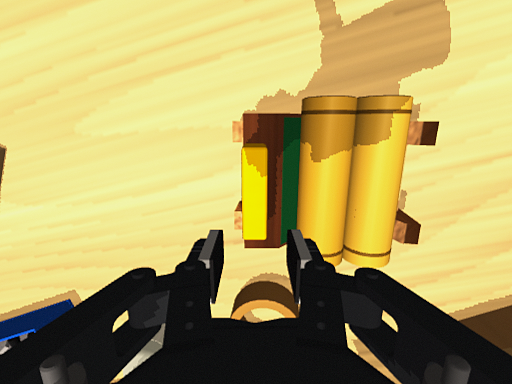

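View pics/side9z.png

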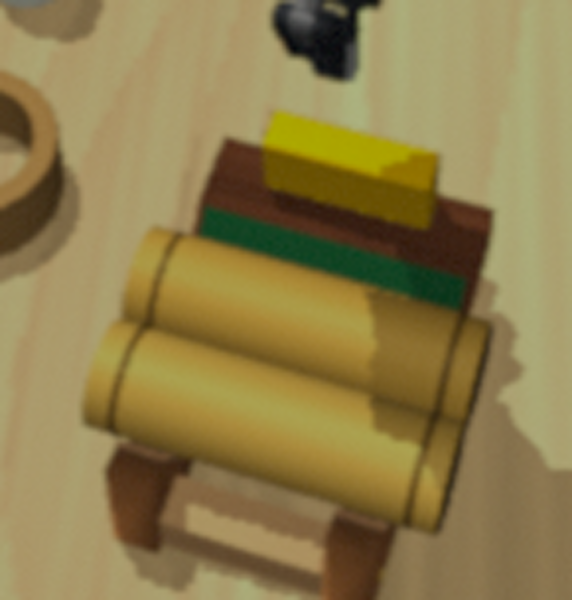

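The chock is released and flat (5.0° slope, height 105.6 mm), with a gap of about 1 mm to tube B. Both tubes are home. Next is tube C.

```bash
python3 - <<'E'
from g import *
o,z=qCt(25)
r.reach(C-z*.14,o); command_gripper(.085)
im,d,c,W,s=wcloud("w10"); print(s["time_s"],s["eef_pos"])
g=im.astype(int)
P=W[(d>0)]; cc,u=C.copy(),cu.copy()
for k in (.012,.008,.005,.004):
    Q=P[(abs(axdist(P,cc,u)-R0)<k)&(abs((P-C)@cu)<.1)&((P-C)@cn>.005)]; f=fitcyl(Q,cc,u); cc,u=f[:2]
print("C wrist",[np.round(v,4) for v in f],"yaw",np.arctan2(u[1],u[0]),np.rad2deg(np.arcsin(u[2])), "diff u,y,n",((cc-C)@cu).round(4),((cc-C)@cy).round(4),((cc-C)@cn).round(4))
E
```

```text
20.3 [ 0.42805301 -0.25195596  0.25117836]
C wrist [array([ 0.4706, -0.2891,  0.1238]), array([ 0.6514, -0.4956,  0.5745]), np.float64(0.1799), np.float64(0.0006), np.int64(11186)] yaw -0.6504411386840615 35.06259625675002 diff u,y,n -0.0026 -0.0038 0.0012
```

View pics/w10.png

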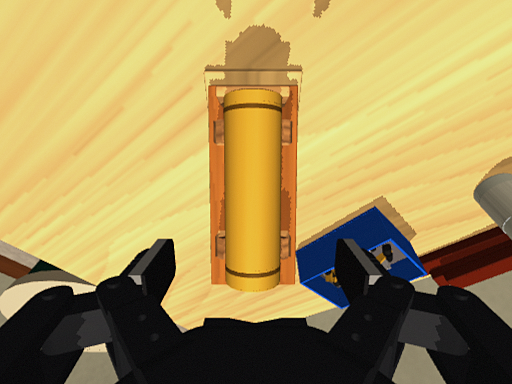

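```bash
python3 - <<'E'
from g import *
o,z=qCt(25)
Cm=C-cu*.0013-cy*.002+cn*.0006
r.move_straight(Cm-z*.05,o,speed=.15)
st=r.move_straight(Cm-z*.0125,o,speed=.05,max_force=8); s=r.read_state(); print(st,s["contact_force"].round(2),((s["eef_pos"]-Cm)@z).round(4))
command_gripper(.045,force=60)
s=r.read_state(); print("w",s["grip_width"],s["contact_force"].round(2),s["torque"].round(2),s["time_s"])
p=s["eef_pos"]
r.move_straight(p+cn*.03,o,speed=.06)
r.move_straight(p+cn*.03+ez*.13,o,speed=.15)
s=r.read_state(); print("w",s["grip_width"],s["contact_force"].round(2),s["torque"].round(2),s["time_s"])
im,d,c,W,s=wcloud("w11")
R=Rot.from_quat(s["eef_rot"]).as_matrix()
P=c[d>0]; c0=np.array([0,0,.0125]); u0=R.T@cu; cc,u=c0,u0
for k in (.01,.006,.004):
    Q=P[(abs(axdist(P,cc,u)-R0)<k)&(abs((P-c0)@u0)<.1)&(P[:,2]<.012)&(P[:,0]>.03)]; f=fitcyl(Q,cc,u); cc,u=f[0],f[1]
t=(Q-c0)@u0
print("in tool",[np.round(v,4) for v in f],"pitch in tool",np.rad2deg(np.arctan2(u[2],-u[0])),"yaw",np.rad2deg(np.arctan2(u[1],-u[0])), "low end",t.min())
im,d=optics.get_image("side"); cv2.imwrite("pics/side11.png",im[:,:,::-1]); np.savez("pics/side11.npz",im=im,d=d)
E
```

```text
False [-0.33 -0.1  -0.4 ] -0.0125
w 0.05330037272816499 [-4.58  1.96  4.75] [ 0.07  0.47 -0.04] 22.4167
w 0.05324780084984189 [-0.55  1.13 -1.17] [0.21 0.25 0.01] 24.0917
in tool [array([ 0.0573, -0.0014,  0.0228]), array([-9.849e-01, -4.000e-04, -1.730e-01]), np.float64(0.0641), np.float64(0.0006), np.int64(16114)] pitch in tool -9.961951753776965 yaw -0.02331540324127235 low end -0.09142379897697663
```

View pics/w11.png

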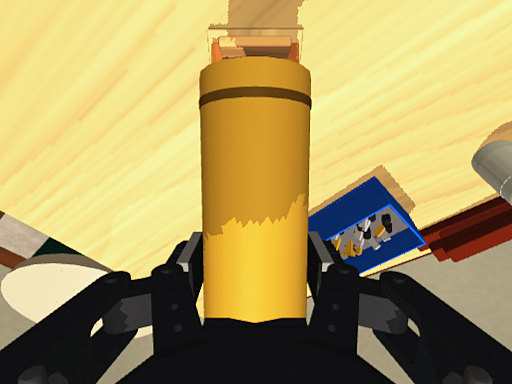

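View pics/side11.png

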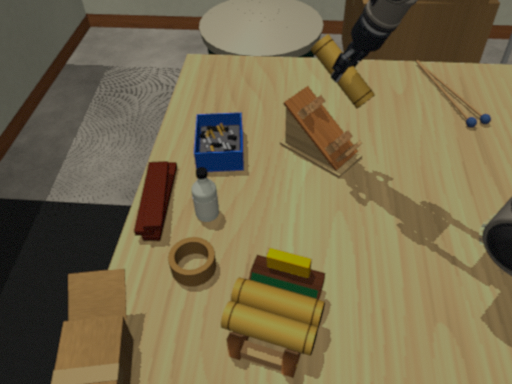

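Tube C is held square: its pitch in the tool is −9.96° against −10° planned, and its axis sits 12.7 mm ahead of the TCP. The rest is empty. Contact and the wrist view both put the cradle about 2 mm towards −y of my external estimate, so I'm applying that shift before placing.

```bash
python3 - <<'E'
from g import *
o,z=qVt(25)
G=GS-ey*.002-ex*.001+np.array([0,0,0])
TG=G-z*.0127
r.reach(TG+ez*.12,o)
s=r.read_state(); print(s["time_s"],s["grip_width"],s["contact_force"].round(2))
im,d,c,W,s=wcloud("w12")
w=W[d>0]; 
for nm,c0 in (("A",A),("B",B)):
    P=w[(w[:,2]>.06)&(w[:,2]<.1)]; P=P[(abs(axdist(P,c0-ey*.002,ex)-R0)<.006)]; f=fitcyl(P,c0,ex); print(nm,tocr(f[0]).round(4),f[1].round(3),f[2:])
P=w[(w[:,2]>.15)]; c0=s["eef_pos"]+z*.0127; P=P[(abs(axdist(P,c0,ex)-R0)<.006)&((P-c0)@ex<-.03)]; f=fitcyl(P,c0,ex); print("C",(tocr(f[0])-tocr(G)).round(4),f[1].round(4),f[2:])
r.move_straight(TG+ez*.03,o,speed=.12)
im,d,c,W,s=wcloud("w13"); look(13)
E
```

```text
26.1917 0.05330096082986201 [ 0.06 -0.5  -1.66]Traceback (most recent call last):
  File "<stdin>", line 10, in <module>
  File "h.py", line 21, in fitcyl
    a,b=np.percentile(t,[.3,99.7]); return c+u*(a+b)/2,u,b-a,np.sqrt(np.mean(res[abs(res)<trim]**2)),len(t)
        ~~~~~~~~~~~~~^^^^^^^^^^^^^
    return _quantile_unchecked(
        a, q, axis, out, overwrite_input, method, keepdims, weights)
    return _ureduce(a,
                    func=_quantile_ureduce_func,
    ...<5 lines>...
                    overwrite_input=overwrite_input,
                    method=method)
    r = func(a, **kwargs)
    result = _quantile(arr,
                       quantiles=q,
    ...<2 lines>...
                       out=out,
                       weights=wgt)
    slices_having_nans = np.isnan(arr[-1, ...])
                                  ~~~^^^^^^^^^
IndexError: index -1 is out of bounds for axis 0 with size 0
```

View pics/w12.png

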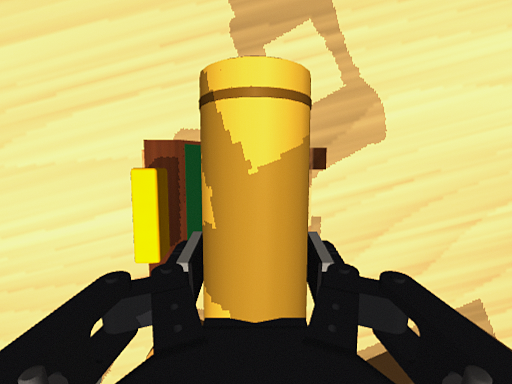

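The wrist view shows the held tube (cols 200–311) hiding the two bottom tubes, so that fit had no points. The chock rib is parallel at left (cols 132–168). I'll lower partway and check from the side camera.

```bash
python3 - <<'E'
from g import *
o,z=qVt(25); G=GS-ey*.002-ex*.001; TG=G-z*.0127
r.move_straight(TG+ez*.03,o,speed=.12); s=r.read_state()
im,d=optics.get_image("side"); cv2.imwrite("pics/side13.png",im[:,:,::-1]); np.savez("pics/side13.npz",im=im,d=d)
w=world("side",im,d)[d>0]; c0=s["eef_pos"]+z*.0127
P=w[(abs(axdist(w,c0,ex)-R0)<.006)&(abs((w-c0)@ex)<.11)&(w[:,2]>.13)]; f=fitcyl(P,c0,ex)
print("C side cr",tocr(f[0]).round(4),"cmd",tocr(c0).round(4),f[1].round(4),f[2:],"yaw",np.arctan2(f[1][1],f[1][0]))
cv2.imwrite("pics/side13z.png",cv2.resize(im[200:372,200:345,::-1],(506,600),interpolation=cv2.INTER_CUBIC)); print(s["time_s"])
E
```

```text
C side cr [0.0006 0.0279 0.1447] cmd [-0.0005  0.0279  0.1447] [ 0.9709 -0.2396  0.0015] (np.float64(0.17950942184789676), np.float64(0.001262760922633404), 2265) yaw -0.2419597435344942
27.1417
```

View pics/side13z.png

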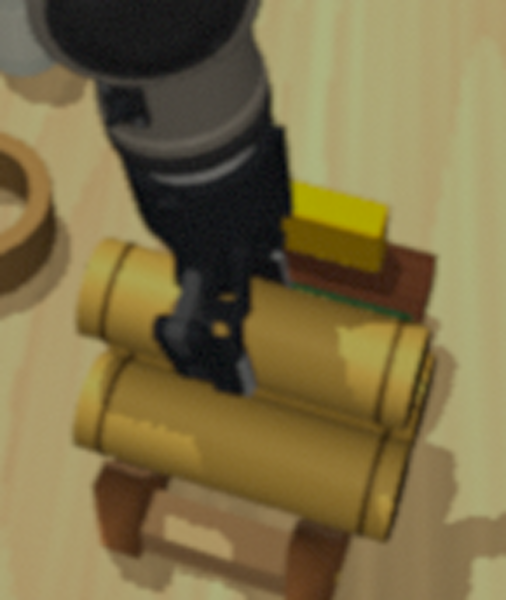

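Measured by the same camera, C sits at y = 27.9 mm, where the groove requires 28.2. It is level and its yaw agrees to 1 mrad. Lowering now.

```bash
python3 - <<'E'
from g import *
o,z=qVt(25); G=GS-ey*.002-ex*.001; TG=G-z*.0127
r.move_straight(TG+ez*.006,o,speed=.06)
s=r.read_state(); print(s["contact_force"].round(2))
st=r.move_straight(TG-ez*.004,o,speed=.012,max_force=2.5); s=r.read_state(); f=s["contact_force"]
print(st,"z off",(s["eef_pos"]-TG)[2].round(4),f.round(2),(f@ey).round(2),s["torque"].round(2),s["time_s"])
im,d=optics.get_image("side"); cv2.imwrite("pics/side14.png",im[:,:,::-1]); np.savez("pics/side14.npz",im=im,d=d)
w=world("side",im,d)[d>0]; c0=s["eef_pos"]+z*.0127
P=w[(abs(axdist(w,c0,ex)-R0)<.005)&(abs((w-c0)@ex)<.11)&(w[:,2]>.11)]; f=fitcyl(P,c0,ex); print("C",tocr(f[0]).round(4),f[1].round(4),f[2:])
a0=A-ey*.0017; P=w[(abs(axdist(w,a0,ex)-R0)<.005)&(abs((w-a0)@ex)<.11)&(w[:,2]<.09)&(w[:,2]>.05)&((w-a0)@ey>.005)]; f=fitcyl(P,a0,ex); print("A",tocr(f[0]).round(4),f[1].round(4),f[2:])
E
```

```text
[-0.04  0.79 -1.25]
True z off 0.0 [1.08 0.54 5.04] 0.78 [0.11 0.02 0.01] 28.3
C [1.000e-04 2.790e-02 1.138e-01] [ 9.705e-01 -2.410e-01  3.000e-04] (np.float64(0.17934550023512016), np.float64(0.0013136486361714046), 2105)
A [-0.0004  0.0514  0.0634] [ 0.9711 -0.2385 -0.    ] (np.float64(0.17931555768885604), np.float64(0.0013017001317249554), 1617)
```

Contact came at exactly the expected height: C z = 113.8 mm, and A hasn't moved. I'll let go and retreat.

```bash
python3 - <<'E'
from g import *
o,z=qVt(25)
command_gripper(.072,force=20); r.hold(.3)
s=r.read_state(); print(s["grip_width"],s["contact_force"].round(2),s["time_s"]); p=s["eef_pos"]
r.move_straight(p-z*.05,o,speed=.06); r.move_straight(p-z*.06+ez*.12,o,speed=.2)
s=r.read_state(); print(s["contact_force"].round(2),s["time_s"])
im,d,c,W,s=wcloud("w15"); w=W[d>0]
def cyl(w,c0,sel):
    cc,u=c0,ex
    for k in(.006,.004): P=w[(abs(axdist(w,cc,u)-R0)<k)&(abs((w-c0)@ex)<.11)&sel(w)]; f=fitcyl(P,cc,u); cc,u=f[:2]
    return f
def show(t,w,sh):
    for nm,c0,sel in (("A",A+sh,lambda w:(w[:,2]<.09)&((w-A)@ey>.003)),("B",B+sh,lambda w:(w[:,2]<.1)&((w-B)@ey<-.003)&(w[:,2]>.072)),("C",GS+sh,lambda w:w[:,2]>.11)):
        try: f=cyl(w,c0,sel); print(t,nm,tocr(f[0]).round(4),f[1].round(3),f[2:])
        except Exception as e: print(t,nm,"too few")
    cw=tocr(w); p=cw[(cw[:,2]>.122)&(cw[:,2]<.135)&(cw[:,1]<-.055)&(cw[:,1]>-.095)&(abs(cw[:,0])<.06)]; print(t,"rib",cv2.minAreaRect((p[:,:2]*1000).astype(np.float32)),np.median(p[:,2]))
show("wrist",w,-ey*.002)
r.reach(np.array([.40,.0,.35]),qV)
for n,sh in (("side",-ey*.0015),("top",ey*.0015)):
    im,d=optics.get_image(n); cv2.imwrite(f"pics/{n}16.png",im[:,:,::-1]); np.savez(f"pics/{n}16.npz",im=im,d=d); show(n,world(n,im,d)[d>0],sh)
print(r.read_state()["time_s"])
E
```

```text
0.07224720622756967 [ 0.49 -0.01  0.26] 28.975
[ 1.29  0.15 -0.94] 30.7583
wrist A [-0.0034  0.0506  0.0629] [ 0.97  -0.244  0.002] (np.float64(0.17849359483106406), np.float64(0.000837403128415589), 1898)
wrist B [-0.0027 -0.0047  0.0685] [ 0.97  -0.242  0.   ] (np.float64(0.1781684069039945), np.float64(0.000608262355253071), 2662)
wrist C [-0.0023  0.0268  0.1134] [ 0.97  -0.242  0.   ] (np.float64(0.17874691877284887), np.float64(0.0005912150776944888), 7615)
wrist rib ((-3.147205352783203, -76.5518569946289), (88.8823471069336, 24.920137405395508), 0.27039918303489685) 0.1275000205397626
side A [-0.0002  0.0514  0.0633] [ 0.971 -0.239 -0.002] (np.float64(0.179424343802903), np.float64(0.0013025492506217103), 1625)
side B [-0.0002 -0.0025  0.0694] [ 0.972 -0.236  0.006] (np.float64(0.17939890604349346), np.float64(0.0007528420899338118), 194)
side C [0.0002 0.0282 0.1136] [ 0.97  -0.242  0.   ] (np.float64(0.17913994962931606), np.float64(0.001291142734077299), 2751)
side rib ((-0.15376663208007812, -73.85685729980469), (89.6568832397461, 26.69559097290039), 1.7221159934997559) 0.12746626852069237
top A [0.0001 0.0578 0.0593] [ 0.971 -0.241  0.001] (np.float64(0.17889643908658417), np.float64(0.0015403890053427237), 216)
top B [ 0.0012 -0.0004  0.0674] [ 0.97  -0.243 -0.003] (np.float64(0.17869728264525447), np.float64(0.0016155193550055525), 732)
top C [0.0009 0.0311 0.1121] [ 0.97  -0.242 -0.001] (np.float64(0.17848062762724876), np.float64(0.0014815545827465092), 1552)
top rib ((1.11212158203125, -73.21116638183594), (89.97941589355469, 24.051610946655273), 0.5548908114433289) 0.12637280842288226
32.1583
```

View pics/side16.png

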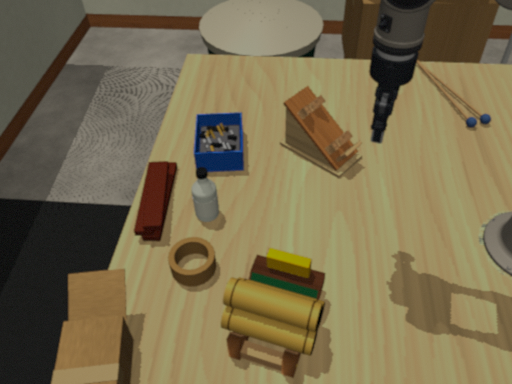

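View pics/w15.png

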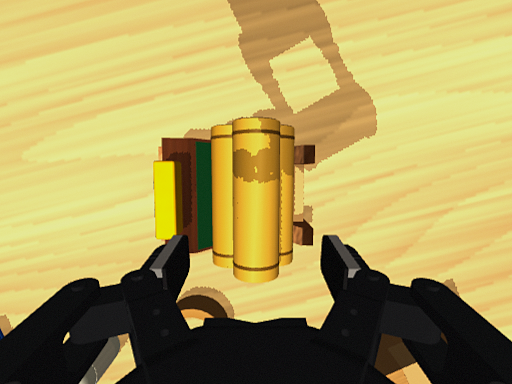

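```bash
python3 - <<'E'
from workcell import r
r.hold(.3); r.finish_job()
E
```

```text
the job is handed in; nothing more can be done
```

I set the chock on the bed against tube B and let it go, then moved tube C from the sloping rest into the groove. The job was handed in at about 32.5 s; it reports no verdict.

**What went wrong on the way:** on the first push, with the chock lifted slightly, the wedge drove tubes A and B about 4–5 mm up the cheek. I backed off, the camera showed both settled home again, and I slid the chock in along the bed until it just touched B.

**Placing tube C:** it touched down at the expected height (113.8 mm). I opened the fingers only after contact, so it was not dropped.

**Last checks, after the arm had backed away:**

| Item | Measured | Limit |
|---|---|---|
| Tube C across (y) | 26.8 mm (wrist), 28.2 mm (side), 31.1 mm (top) | 21.7–37.7 mm |
| Tube C height | 112.1–113.6 mm | 108.8–118.8 mm |
| Tube C lengthwise | within 3 mm of centre | ±20 mm |
| Tube C angle | about parallel to the cradle | under 0.1 rad |
| Chock rib centre height | about 105.6 mm | 99.7–111.7 mm |
| Tube B from the chock (y) | about 77 mm | 70.4–81.4 mm |

- **Tubes A and B:** side and wrist views put both in the V, about 55 mm apart. The chock did not move when C was laid on.
- **Disagreements:** the cameras differ by 2–5 mm, and contact with the chock agreed best with the wrist view. The last top-view fit of the mostly hidden tube A (y 57.8, z 59.3 mm) and the last side-view fit of tube B (z 69.4 mm) rested on few points, so I gave them little weight.
- **Bystanders:** the bottle, tub and tape look untouched in the last side view; I did not measure their positions.

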